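# Unbolt the ring case and hold its lid at 45 degrees

### The arm

A 7-joint arm with a two-finger parallel gripper is mounted at the origin on the work surface. World frame = base frame: x ahead of the robot, y to its left, z up, the work surface at z = 0. Lengths are in m, angles in degrees, forces in N, time in s.
With the tool pointing down it reaches from about 0.425 to 0.875 m from the base axis. Payload 4.7 kg.
Tool frame: the origin (TCP) lies midway between the tips of the shut fingers; the grasp point (between the pads) lies 19 mm behind it; y points along the fingers, x is the direction in which the jaws open and shut, and the axes are right-handed (so a half turn about y gives the same grasp; the last joint's range is limited). The gripper opens to 87 mm and grips with 3 to 60 N. Pads are 19 mm wide; open, the fingers measure 117 mm over their backs; the gripper's body (75 mm by 190 mm) begins 51 mm behind the grasp point.
Start: joints at [-71.671, 18.392, -4.016, 83.108, 1.295, 78.541, -3.26], TCP at [0.196, 0.62, 0.223] pointing down, gripper open.
Joint ranges: [-163.93, 163.93], [-17.29, 119.83], [-79.2, 71.16], [3.27, 140.29], [-89.18, 269.18], [5.43, 117.66], [-154.24, 154.24]. Speed limits (degrees/s): [147.25, 147.25, 180, 180, 180, 180, 180].

### API

Orientations are given as [roll, pitch, yaw] about the fixed x, y, z axes, in that order (R = Rz(yaw) Ry(pitch) Rx(roll)).
In Python, from cell import env gives the robot as it stands.
- The arm moves only by the tool carry_out, never from a script. Its argument "targets" is a list of rows, each a list of 2 entries, a list of its own where there are three numbers: the shift along the tool's x, y, z in mm, then the turn, a rotation vector about the tool's x, y, z in degrees. A call has 1 to 12 rows; each row shifts and turns the commanded pose from where the row before left it, along the tool's axes as they then stand; what a row does not reach is not made up. A row lasts 1/10 s, in which the tool goes at most 50 mm and 8.59 degrees, less where a joint would pass 70% of its speed; a pose out of reach is approached as far as the arm can. A call with a gripper value outside its range is refused whole. "jaw" is the opening, from 0 (shut) to 1 (fully open), set as the call begins (left out, the last holds). The fingers move at their own pace and stop on an object; "squeeze" is the grip in N (left out, the last holds). Time passes only in rows, so rows that do not move let the fingers close. It gives the time, the measured TCP pose, the force and the opening at its end, in the units of the state.
- env.get_obs(): the state, without advancing time (a new reading comes with each control period).
- env.read_camera(name): name is "scene" or "top" or "wrist"; returns the picture (400x640x3 uint8, red, green, blue); there is no depth.
- env.get_calibration(name): a dict with "fx", "fy", "cx", "cy" (pixels), "D" ([k1, k2, p1, p2, k3] as OpenCV has them; the pictures are not rectified), "R" (3x3) and "t" (3): a world point X has camera coordinates R X + t; the wrist camera has in their place "hand_eye" (4x4, takes a point from camera to tool coordinates, whose origin is the TCP and whose axes are the tool frame's). Camera axes: x right, y down, z forward; pixel columns grow to the right and rows downward; lengths in m; the calibration is good to about 2 mm. A picture is of the moment at which its call begins: read the wrist's pose just before it. get_calibration takes no time and is no camera call.
- env.sign_off(): hands the job in, once; it reports no verdict.
Trained networks look in the newest picture that a camera, given by its name, has taken for a name from the list of things; names that differ only in an ending like _2 or _b are one class to them, and where a whole thing is asked for, a point or a joint stands for the part that bears it (a point fixed in the world has none). Each returns a list of dicts, best first, with "p" (0 to 1); they miss things now and then, are a little off and sometimes report something else, mostly with a low value. They report only what shows in the picture. A call takes as long as a camera call. They do not tell look-alikes from the thing itself.
- env.outline_of(camera, label): "mask" (400x640 bool, what is visible of it) and "xy" ([column, row] in pixels, amid what is visible of it).
The state is a dict: "time_s": time; "qpos": joint angles; "joint_velocities": joint speeds; "effort": joint torques, N m; "tool_pos": TCP position; "tool_rot": TCP orientation; "force": force on the tool from outside, world axes, zero at the start; "wrist_torque": the same for the moment, N m; "grip_width": finger opening in m.
Only numpy, scipy, OpenCV 4.12 (cv2) and the standard library are available. Lean on these libraries where they do the work, as an engineer would, in place of code of your own. Each camera call takes 0.05 s, during which the arm holds its last target.

### The job

Open the ring case for the setter: slide the steel bolt at its side fully back until it stops, clear of the lid, then lift the lid by its bow pull to 45 degrees. The lid falls shut if let go, so finish with the gripper still holding it still at 45 degrees, the bolt still drawn back and nothing else propping the lid. Leave the other things on the bench where they are.

Things in the scene. Friction and masses are not known exactly. Their poses are not given: they have to be found in the camera images.
- case: Dark wooden ring case with a windowed lid, fixed to the bench; 200 (x) by 260 (y) by 85 mm high without the lid, rows of rings inside. Origin: centre of its underside, on the bench; z up, x towards the hinge side (away from the robot), y towards the side with the bolt.
- bolt_stop (a point): Where the bolt's knob axis is when fully back, at the guide's floor: x = -70, y = 215, z = 96 mm in the case's frame. The guide is on a wooden seat (x -95 to -45, y 130 to 265, top z = 96 mm): two steel cheeks along y, up to z = 108 mm, and two straps across, 44 mm long (x) by 12 mm, at y = 145 and 228 mm, tops at z = 114 mm; the knob runs between the straps.
- bolt: Loose steel slide bolt in the guide, 0.15 kg: flat bar 18 (x) by 115 (y) by 10 mm, with an upright round knob 14 mm across, 32 mm tall. Origin: on the bar's underside below the knob. Its nose, 60 mm from the knob towards -y, overlaps the lid's top by 18 to 30 mm at the start and bars it. It slides freely (about 1 N) to the case's +y, knob y = 160..172 mm at the start to its stop at 215.
- bolt_knob (a point): Point on the knob's axis, 30 mm above the bolt's underside (12 mm below the top of the knob), where it can be pinched.
- lid (a joint): Opening angle of the lid in rad: 0 shut, 0.785 = 45 degrees, stop at 1.75. The lid is a wooden frame 200 by 260 by 10 mm with a clear pane, about 0.35 kg, hinged along its far (+x) edge; it turns freely and falls shut.
- lid_hinge (a point): Middle of the lid's hinge axis, at x = 100 mm, y = 0, z = 90 mm in the case's frame; the axis is along the case's y.
- lid_pull (a point): Middle of the lid's bow pull: a round steel bar 10 mm thick along the case's y, 90 mm clear between its two arms, standing 55 mm out from the lid's front edge, level with the lid. It lies 255 mm from the hinge axis, at z = 90 mm when shut; it moves with the lid, rising along an arc.
- bench_block: Bystander: square steel block 70 by 70 by 22 mm, beside the case's -y side. Origin under its centre.
- ring_clamp: Bystander: wooden ring clamp with a brass collar, 110 by 26 by 26 mm, lying on the robot's side of the case. Origin under its centre.
- stone_dish: Bystander: white dish, 64 mm wide and 26 mm high, behind the case. Origin under its centre.
- graver: Bystander: wooden-handled hand tool 150 mm long, lying on the robot's side of the case, towards the bolt's side.
- hammer: Bystander: hammer 220 mm long, lying to the right.
- polish_jar: Bystander: amber jar, 66 mm wide and 75 mm high, to the left. Origin under its centre.
- pumice_tin: Bystander: plain metal tin, 60 mm wide and 60 mm high, to the left. Origin under its centre.
There are look-alikes about, which are no part of the job. Leave any purple look-alike of the bolt alone.

How it is judged (in metres and radians):
On the way, in this order (a step that is already met when the one before it is completed fails the run):
1. the bolt is slid fully back in its guide while the lid is still shut (y of bolt_knob in the frame of case between 0.203 and 0.222 m and z of bolt_knob in the frame of case between 0.116 and 0.136 m and value of joint lid below 0.06 rad), for 0.2 s.
2. the fingers hold the lid at 45 degrees (within 6) (value of joint lid between 0.68 and 0.89 rad and contact force between lid and the fingers above 0.5 N and velocity of joint lid between -0.1 and 0.1 rad/s), for 0.2 s.
At the end, for the whole second after the job is handed in: The fingers still hold the lid (over 0.5 N), still, at 45 degrees within 6 (0.68 to 0.89 rad); the bolt is in its guide, its knob within 12 mm of the back stop (beyond y = 203 mm in the case's frame); neither bolt nor bystander touches the lid; bystanders within 30 mm of their start (all of step 2 and y of bolt_knob in the frame of case between 0.203 and 0.222 m and z of bolt_knob in the frame of case between 0.116 and 0.136 m and contact force between lid and bench_block below 0.2 N and contact force between lid and ring_clamp below 0.2 N and contact force between lid and stone_dish below 0.2 N and contact force between lid and graver below 0.2 N and contact force between lid and hammer below 0.2 N and contact force between lid and polish_jar below 0.2 N and contact force between lid and pumice_tin below 0.2 N and contact force between lid and bolt below 0.2 N); the arm keeps its last pose, push and grip.
It fails at once if a bystander is moved by more than 30 mm (distance of any of bench_block, ring_clamp, stone_dish, graver, hammer, polish_jar, pumice_tin from where it was at the start of the episode above 0.03 m).
It also fails if it takes over 48 s, if anything falls off the work surface, if the arm or the gripper's body presses on something with over 40 N, if the wrist force passes 120 N, or if a joint passes its speed limit or range.

## Working session

There is one attempt and no reset: what is moved stays moved. The work goes in short steps, Python scripts to look and compute and a tool call to move; the robot and the scene stay as the last step left them, time stands still between calls to the robot, and variables do not carry over. Pictures are saved under pics/ and viewed, and the job is handed in when it is done.

Besides the shell and the picture viewer there is one more tool, called after "Call:" as name([rows], argument=value, ...), one row to a line, values as JSON. carry_out: Moves the arm, as the interface text tells. Its arguments: {"type":"object","properties":{"targets":{"type":"array","items":{"type":"array"}},"jaw":{"type":"number"},"squeeze":{"type":"number"}},"required":["targets"]}

```bash
ls; mkdir -p pics
python3 - <<'E'
from cell import env
import cv2
o=env.get_obs();print(o)
for n in ["scene","top","wrist"]:
    im=env.read_camera(n);cv2.imwrite(f"pics/a_{n}.png",im[:,:,::-1]);c=env.get_calibration(n);print(n,c)
E
```

```text
pics
{'time_s': 0.0, 'qpos': array([-71.67212848,  18.43995013,  -4.01552103,  83.17557216,
         1.2932585 ,  78.54075411,  -3.25846675]), 'joint_velocities': array([ 0.00452752, -0.0557927 ,  0.0346876 , -0.07894403,  0.14915531,
        0.02150881, -0.04357964]), 'effort': array([-2.63482752e-04, -4.91284525e+01, -4.04180037e-01, -3.12524915e+01,
       -6.40406320e-02,  4.40571865e-02,  1.82085441e-04]), 'tool_pos': array([0.19554486, 0.61930063, 0.22144554]), 'tool_rot': array([-90.00408089,   0.1111289 ,  72.48306474]), 'force': array([ 0.75225756,  0.19274103, -0.41676332]), 'wrist_torque': array([-0.00326946,  0.0234031 , -0.0140784 ]), 'grip_width': 0.08679960243346214}
scene {'fx': 410.0361534672245, 'fy': 410.0361534672245, 'cx': 321.29557381702523, 'cy': 201.33370095981806, 'D': array([0.02574266, 0.        , 0.        , 0.        , 0.        ]), 'R': array([[ 0.38116449,  0.92450622, -0.00136909],
       [ 0.77852182, -0.32177459, -0.53885516],
       [-0.49861549,  0.20432658, -0.84239732]]), 't': array([-0.19604794, -0.39993374,  1.8607352 ])}
top {'fx': 404.3656898
[... 203 characters left out ...]
6515],
       [-0.98680989, -0.00556908, -0.16178759],
       [ 0.16180072, -0.00199033, -0.98682145]]), 't': array([-0.02913233,  0.57733313,  1.21091966])}
wrist {'fx': 315.96927259538415, 'fy': 315.96927259538415, 'cx': 321.6488962281066, 'cy': 195.88600286385258, 'D': array([-0.00397228,  0.        ,  0.        ,  0.        ,  0.        ]), 'hand_eye': array([[ 9.99999793e-01, -2.81090782e-04,  5.78972164e-04,
        -7.90473455e-04],
       [-6.34924900e-04, -2.83658562e-01,  9.58925136e-01,
        -1.61573829e-01],
       [-1.05314604e-04, -9.58925305e-01, -2.83658682e-01,
         7.84578134e-02],
       [ 0.00000000e+00,  0.00000000e+00,  0.00000000e+00,
         1.00000000e+00]])}
```

View pics/a_scene.png

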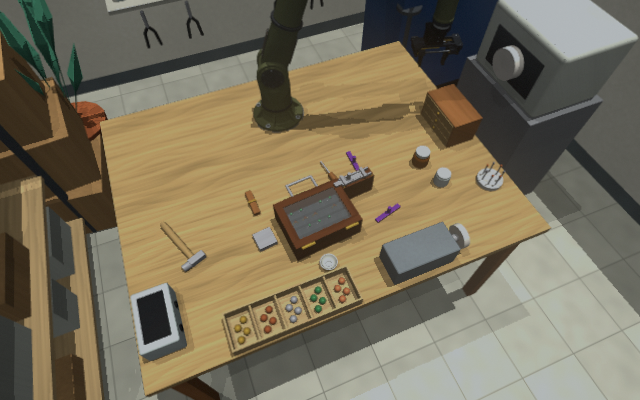

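View pics/a_top.png

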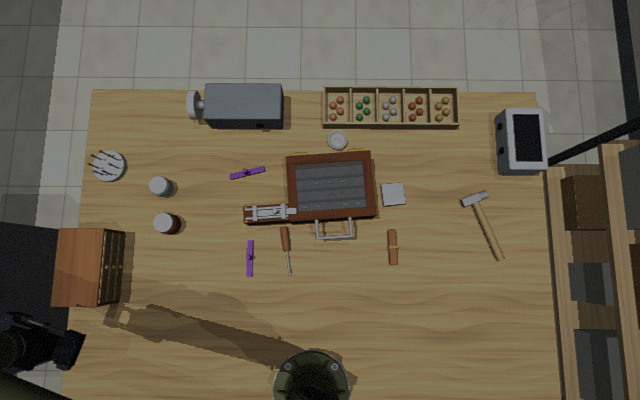

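View pics/a_wrist.png

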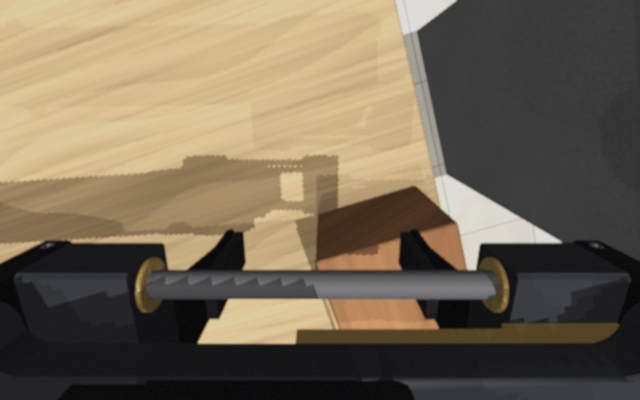

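The top view shows the case at (330,185), with the guide and bolt at (268,212) and the bow pull at (335,230). The bolt candidates are the steel bolt in the guide at (268,212) and purple look-alikes at (248,173) and (250,257). I choose the one in the guide. The next step is to measure it and check a crop.

```bash
cat > h.py <<'E'
import numpy as np, cv2
from cell import env
from scipy.spatial.transform import Rotation as Ro
def KD(c): return np.array([[c['fx'],0,c['cx']],[0,c['fy'],c['cy']],[0,0,1.]]),np.array(c['D'])
def extr(n,o=None):
    c=env.get_calibration(n)
    if n!='wrist': return np.array(c['R']),np.array(c['t'])
    o=o or env.get_obs()
    T=np.eye(4);T[:3,:3]=Ro.from_euler('xyz',o['tool_rot'],degrees=True).as_matrix();T[:3,3]=o['tool_pos']
    M=np.linalg.inv(T@np.array(c['hand_eye']));return M[:3,:3],M[:3,3]
def ray(n,px,o=None):
    K,D=KD(env.get_calibration(n));R,t=extr(n,o)
    u=cv2.undistortPoints(np.array(px,float).reshape(-1,1,2),K,D).reshape(-1,2)
    d=np.c_[u,np.ones(len(u))]@R; return -R.T@t,d
def atz(n,px,z,o=None):
    C,d=ray(n,px,o);return C+d*((z-C[2])/d[:,2])[:,None]
def proj(n,X,o=None):
    K,D=KD(env.get_calibration(n));R,t=extr(n,o)
    return cv2.projectPoints(np.array(X,float).reshape(-1,3),cv2.Rodrigues(R)[0],t,K,D)[0].reshape(-1,2)
def save(n,im,box=None,s=1):
    if box: im=im[box[1]:box[3],box[0]:box[2]]
    cv2.imwrite('pics/'+n,cv2.resize(im[:,:,::-1],None,fx=s,fy=s,interpolation=cv2.INTER_CUBIC))
E
python3 - <<'E'
from h import *
for n in ["top","scene"]:
    im=env.read_camera(n)
    np.save(f"{n}.npy",im)
    for l in ["case","bolt","lid","lid_pull","bench_block","ring_clamp","graver"]:
        for r in env.outline_of(n,l)[:3]:
            m=r['mask'];ys,xs=np.nonzero(m);mr=cv2.minAreaRect(np.c_[xs,ys].astype(np.float32))
            print(n,l,round(r['p'],2),np.round(r['xy'],1),m.sum(),np.round(mr[0],1),np.round(mr[1],1),round(mr[2],1))
save("b_top.png",np.load("top.npy"),(220,140,420,280),4)
save("b_scene.png",np.load("scene.npy"),(230,140,420,270),4)
print(env.get_obs()['time_s'])
E
```

```text
top case 0.92 [326. 192.] 6819 [307.6 196. ] [ 88.4 134.6] 85.6
top case 0.26 [285.  238.8] 186 [285.2 243.9] [34.3  8.2] 83.7
top bolt 0.55 [272.4 210. ] 248 [275.6 211.5] [ 7.3 39.3] 85.9
top bolt 0.49 [251.4 259. ] 247 [248.5 258. ] [36.  7.] 90.0
top bolt 0.42 [158.5 187.9] 406 [160. 186.] [25.  18.8] 26.6
top lid 0.9 [328.8 187.7] 5913 [330.4 195.6] [86.  87.7] 86.0
top bench_block 0.9 [392.2 193.4] 510 [392.3 194.1] [22.4 23.2] 83.7
top bench_block 0.75 [482.8 222. ] 765 [489.9 223.5] [72.6 28.3] 57.1
top ring_clamp 0.66 [387.7 245. ] 308 [391.7 247.1] [34.4  9.6] 86.2
top graver 0.81 [285.8 239.1] 146 [284.7 239.4] [23.7  6.7] 78.7
scene case 0.91 [320.  212.7] 5325 [328.5 206.4] [ 73.8 107.5] 66.2
scene case 0.62 [346.5 178.2] 120 [347.2 178.3] [ 6.9 29.5] 62.4
scene case 0.34 [442.8 179.9] 270 [441.8 177.1] [15.2 20.1] 21.8
scene bolt 0.67 [387.9 210.4] 156 [387.1 211.9] [ 7.3 27.4] 54.5
scene bolt 0.47 [352.6 161.7] 63 [353.1 160.2] [17.4  4.5] 63.4
scene bolt 0.4 [350.7 175. ] 131 [346.7 177.6] [ 8.2 30. ] 66.0
scene lid 0.8 [315.5 211.6] 3684 [314.9 206.6] [65.1 74.9] 64.2
scene lid_pull 0.64 [315.2 213.5] 3626 [314.9 206.6] [64.1 74.2] 64.4
scene bench_block 0.65 [264.2 239.2] 378 [264.6 238.7] [19.7 20.1] 63.4
scene ring_clamp 0.56 [320.6 214. ] 5200 [328.9 206.3] [ 73.8 107.4] 66.5
scene ring_clamp 0.49 [253.7 198.9] 172 [252.2 202.4] [25.   7.7] 70.0
scene graver 0.64 [330.2 177. ] 10 [332.1 175.7] [4.  2.2] 63.4
scene graver 0.63 [315.4 211.3] 3752 [314.3 207.1] [65.7 74.7] 63.4
0.95
```

View pics/b_top.png

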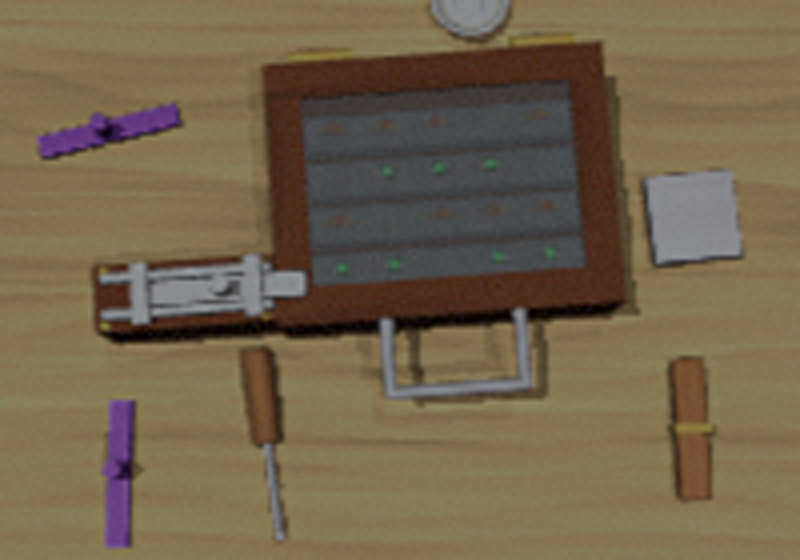

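View pics/b_scene.png

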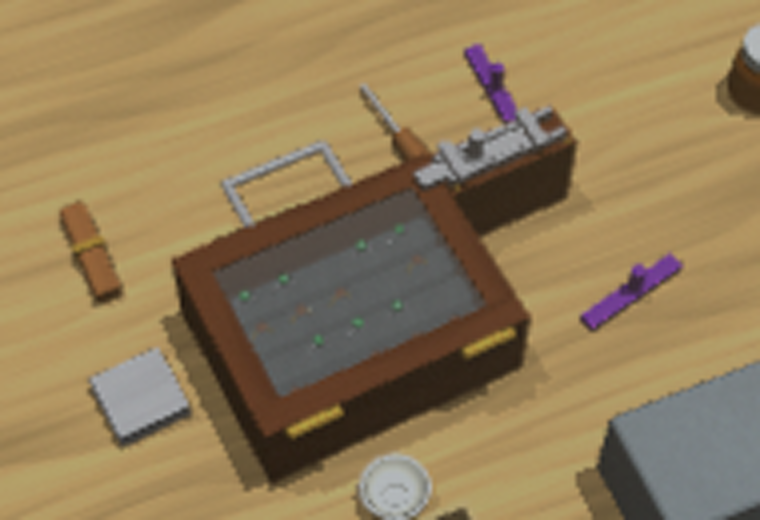

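```bash
cat >> h.py <<'E'
def cw(P,p): # case->world
    x,y,a=p;P=np.array(P,float).reshape(-1,3);c,s=np.cos(a),np.sin(a)
    return np.c_[x+c*P[:,0]-s*P[:,1],y+s*P[:,0]+c*P[:,1],P[:,2]]
E
python3 - <<'E'
from h import *
from scipy.optimize import least_squares
M=[[.1,.13,.095],[.1,-.13,.095],[-.1,-.13,.095],[-.1,.13,.095],[-.155,.05,.09],[-.155,-.05,.09]]
t=np.array([[263,66],[601,41],[625,303],[277,320],[387,392],[526,382]])/4+[220,140]-.375
s=np.array([[527,318],[268,430],[175,260],[418,165],[322,148],[227,183]])/4+[230,140]-.375
f=lambda p,w=0:np.r_[(proj('top',cw(M,p))-t).ravel()*(w!=2),(proj('scene',cw(M,p))-s).ravel()*(w!=1)]
for w in (1,2,0):
    r=least_squares(f,[.6,0,0],loss='soft_l1',args=(w,));print(r.x,np.degrees(r.x[2]));print(np.round(r.fun.reshape(-1,2),1).tolist())
p=r.x;np.save('case.npy',p)
# overlay
for n,box in(("top",(220,140,420,280)),("scene",(230,140,420,270))):
    im=np.load(n+".npy")[box[1]:box[3],box[0]:box[2]]
    im=cv2.resize(im,None,fx=4,fy=4,interpolation=cv2.INTER_CUBIC)
    def L(P,col):
        q=(proj(n,cw(P,p))-[box[0],box[1]]+.5)*4;cv2.polylines(im,[np.round(q).astype(int).reshape(-1,1,2)],False,col,1)
    L(M[:4]+M[:1],(0,255,0));L([[-.1,.05,.09],[-.155,.05,.09],[-.155,-.05,.09],[-.1,-.05,.09]],(0,255,0))
    L([[-.1,-.13,0],[-.1,.13,0],[.1,.13,0]],(255,0,0))
    L([[-.095,.13,.096],[-.095,.265,.096],[-.045,.265,.096],[-.045,.13,.096]],(255,255,0))
    for y in(.145,.228):L([[-.092,y-.006,.114],[-.048,y-.006,.114],[-.048,y+.006,.114],[-.092,y+.006,.114],[-.092,y-.006,.114]],(0,255,255))
    for y in (.160,.172):L([[-.07,y,.106],[-.07,y,.138]],(255,0,255))
    cv2.imwrite(f'pics/c_{n}.png',im[:,:,::-1])
E
```

```text
[ 0.6053256  -0.05371521  0.07127289] 4.083635740594216
[[-0.2, -0.8], [0.4, 0.0], [0.2, -0.4], [-0.2, 1.1], [0.4, -0.0], [-0.6, 0.2], [0.0, 0.0], [-0.0, 0.0], [-0.0, -0.0], [0.0, -0.0], [0.0, -0.0], [0.0, 0.0]]
[ 0.60425593 -0.05444054  0.08076744] 4.627633326885966
[[-0.0, -0.0], [0.0, -0.0], [0.0, -0.0], [0.0, 0.0], [0.0, 0.0], [0.0, 0.0], [0.9, -0.3], [-0.9, 2.0], [-1.1, -0.1], [1.5, -2.9], [0.1, -0.5], [-0.1, 0.6]]
[ 0.60492933 -0.05392032  0.07500763] 4.297620839989489
[[-0.3, -0.5], [0.4, -0.0], [0.4, -0.5], [-0.0, 1.4], [0.7, 0.2], [-0.3, 0.3], [1.1, 0.0], [-0.9, 2.0], [-0.8, -0.2], [1.9, -2.7], [0.5, -0.5], [0.2, 0.5]]
```

View pics/c_top.png

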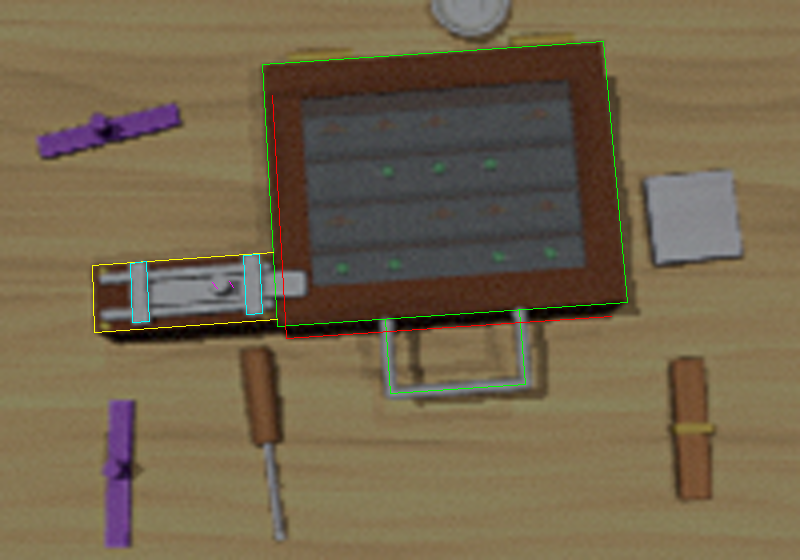

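View pics/c_scene.png

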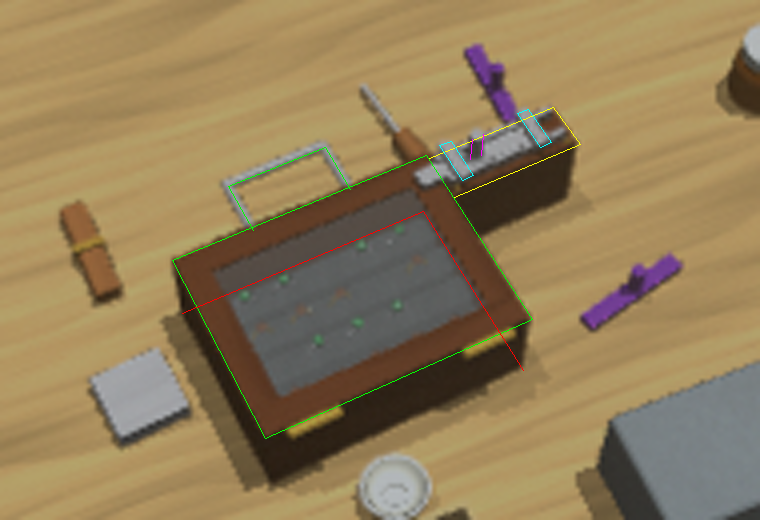

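```bash
cat >> h.py <<'E'
def toT(dw,o=None):
    o=o or env.get_obs();return np.round(1000*Ro.from_euler('xyz',o['tool_rot'],degrees=True).as_matrix().T@np.array(dw),1)
E
python3 - <<'E'
from h import *
p=np.load('case.npy')
o=env.get_obs()
k=cw([[-.07,.166,.22],[-.07,.215,.22],[-.155,0,.09]],p);print(k)
d=(k[0]-o['tool_pos'])/14
for i in range(14):
    R=Ro.from_euler('xyz',[-90,0,72.5-4.88*i],degrees=True).as_matrix();print(np.round(1000*R.T@d))
E
```

```text
[[ 0.52268656  0.10636731  0.22      ]
 [ 0.51901463  0.15522954  0.22      ]
 [ 0.45036515 -0.06553561  0.09      ]]
[-28.   0. -33.]
[-25.   0. -36.]
[-22.   0. -38.]
[-19.   0. -39.]
[-15.   0. -41.]
[-12.   0. -42.]
[ -8.   0. -43.]
[ -4.   0. -43.]
[ -1.   0. -43.]
[  3.   0. -43.]
[  7.   0. -43.]
[ 10.   0. -42.]
[ 14.   0. -41.]
[ 17.   0. -40.]
```

Call:
carry_out([
  [[-28,0,-33],[0,4.9,0]],
  [[-25,0,-36],[0,4.9,0]],
  [[-22,0,-38],[0,4.9,0]],
  [[-19,0,-39],[0,4.9,0]],
  [[-15,0,-41],[0,4.9,0]],
  [[-12,0,-42],[0,4.9,0]],
  [[-8,0,-43],[0,4.9,0]],
  [[-4,0,-43],[0,4.9,0]],
  [[-1,0,-43],[0,4.9,0]],
  [[3,0,-43],[0,4.9,0]],
  [[7,0,-43],[0,4.9,0]],
  [[10,0,-42],[0,4.9,0]],
], jaw=0.6)

```text
time_s: 2.15
tool_pos: [0.4759, 0.1779, 0.223]
tool_rot: [-90.0, -0.1, 13.5]
force: [1.2, -0.5, -0.4]
grip_width: 0.052
```

Call:
carry_out([
  [[14,0,-41],[0,4.9,0]],
  [[17,0,-40],[0,4.7,0]],
  [[0,0,0],[0,0,0]],
  [[0,0,0],[0,0,0]],
  [[0,0,0],[0,0,0]],
])

```text
time_s: 2.65
tool_pos: [0.5207, 0.1073, 0.2225]
tool_rot: [-90.0, 0.0, 4.2]
force: [0.5, 0.5, -0.1]
grip_width: 0.0526
```

Run:
```python
from h import *
p=np.load('case.npy')
o=env.get_obs();im=env.read_camera('wrist').copy()
print(o['time_s'],o['tool_pos'],o['tool_rot'],o['force'],o['grip_width'])
def L(P,col):
    q=proj('wrist',cw(P,p),o);cv2.polylines(im,[np.round(q).astype(int).reshape(-1,1,2)],False,col,1)
L([[-.1,.02,.095],[-.1,.13,.095],[.1,.13,.095]],(0,255,0));L([[-.1,.05,.09],[-.155,.05,.09],[-.155,-.05,.09]],(0,255,0))
L([[-.095,.13,.096],[-.095,.265,.096],[-.045,.265,.096],[-.045,.13,.096]],(255,255,0))
for y in(.145,.228):L([[-.092,y-.006,.114],[-.048,y-.006,.114],[-.048,y+.006,.114],[-.092,y+.006,.114],[-.092,y-.006,.114]],(0,255,255))
L([[-.07,.166,.106],[-.07,.166,.138]],(255,0,255))
print(proj('wrist',cw([[-.07,.166,.138]],p),o))
save('d_wrist.png',im)
```

```text
2.65 [0.52072641 0.10730694 0.22248403] [-8.99595424e+01  2.21935682e-02  4.19835195e+00] [ 0.52215725  0.52175288 -0.12496562] 0.052604930289068715
[[324.8321673  202.83138576]]
```

View pics/d_wrist.png

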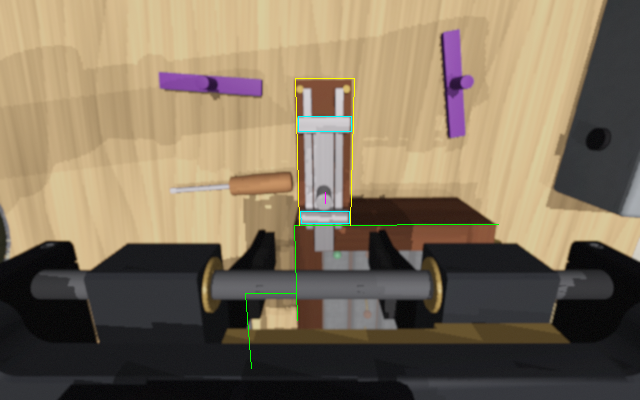

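Run:
```python
from h import *
p=np.load('case.npy');o=env.get_obs()
im=env.read_camera('wrist');save('e.png',im,(285,105,365,235),6)
for y in(.16,.164,.168,.172):print(y,proj('wrist',cw([[-.07,y,.138],[-.07,y,.106]],p),o).round(1).tolist())
```

```text
0.16 [[324.9, 210.2], [324.6, 198.8]]
0.164 [[324.9, 205.5], [324.6, 194.6]]
0.168 [[324.9, 200.9], [324.6, 190.4]]
0.172 [[324.9, 196.2], [324.6, 186.2]]
```

View pics/e.png

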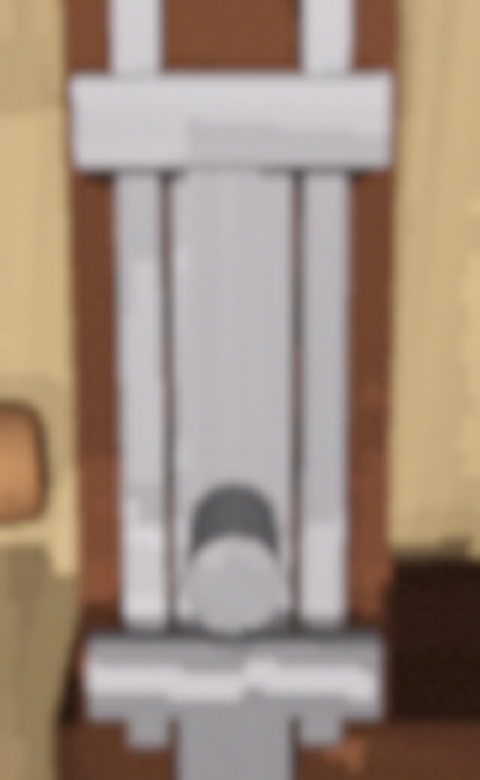

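The knob top is at wrist pixel (324,202), which gives case y ≈ 0.167, between the straps. It's the steel bolt. Descending now to pinch the knob above the strap tops.

Call:
carry_out([
  [[2,20,0],[0,0,0]],
  [[0,25,0],[0,0,0]],
  [[0,25,0],[0,0,0]],
  [[0,20,0],[0,0,0]],
  [[0,12,0],[0,0,0]],
  [[0,0,0],[0,0,0]],
  [[0,0,0],[0,0,0]],
])

```text
time_s: 3.45
tool_pos: [0.5236, 0.1067, 0.1212]
tool_rot: [-90.0, -0.1, 4.1]
force: [0.4, -0.3, 1.0]
grip_width: 0.0525
```

Call:
carry_out([
  [[0,0,0],[0,0,0]],
  [[0,0,0],[0,0,0]],
  [[0,0,0],[0,0,0]],
  [[0,0,0],[0,0,0]],
  [[0,0,0],[0,0,0]],
  [[0,0,0],[0,0,0]],
], jaw=0, squeeze=15)

```text
time_s: 4.05
tool_pos: [0.5231, 0.1061, 0.1206]
tool_rot: [-90.0, 0.0, 4.1]
force: [0.5, 0.3, -0.4]
grip_width: 0.0135
```

Pinched at 13.5 mm, matching the 14 mm knob. Pulling it back along tool +z, the case's +y.

Call:
carry_out([
  [[0,0,6],[0,0,0]],
  [[0,0,8],[0,0,0]],
  [[0,0,8],[0,0,0]],
  [[0,0,8],[0,0,0]],
  [[0,0,8],[0,0,0]],
  [[0,0,6],[0,0,0]],
  [[0,0,3],[0,0,0]],
  [[0,0,0],[0,0,0]],
  [[0,0,0],[0,0,0]],
])

```text
time_s: 4.95
tool_pos: [0.5198, 0.1537, 0.1206]
tool_rot: [-89.9, -0.0, 4.1]
force: [0.2, 0.5, -0.3]
grip_width: 0.0131
```

Call:
carry_out([
  [[0,0,1.5],[0,0,0]],
  [[0,0,1.5],[0,0,0]],
  [[0,0,0],[0,0,0]],
  [[0,0,0],[0,0,0]],
  [[0,0,0],[0,0,0]],
])

```text
time_s: 5.45
tool_pos: [0.5198, 0.1539, 0.1206]
tool_rot: [-90.1, 0.0, 4.0]
force: [-0.3, -4.8, 1.5]
grip_width: 0.0131
```

Run:
```python
from h import *
o=env.get_obs();print(o['force'],o['tool_pos'])
im=env.read_camera('top');save('f.png',im,(220,170,340,260),6)
im=env.read_camera('scene');save('f2.png',im,(300,150,400,230),7)
```

```text
[-0.32480589 -4.81338333  1.52101946] [0.51981704 0.15388006 0.12056685]
```

View pics/f.png

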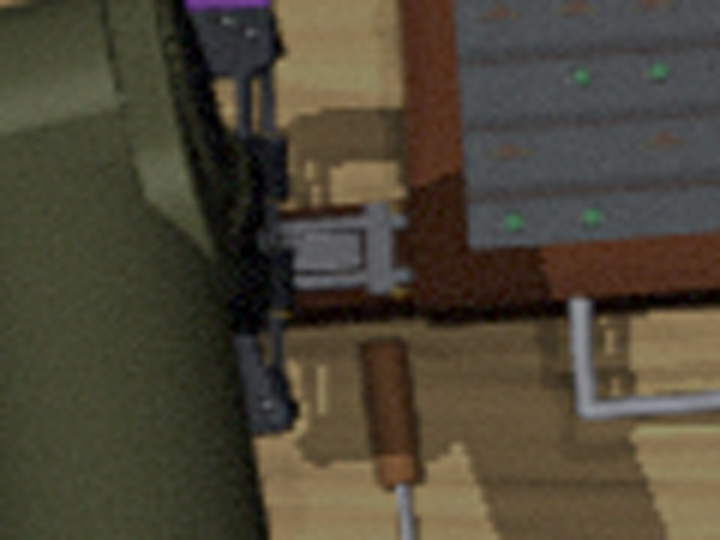

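View pics/f2.png

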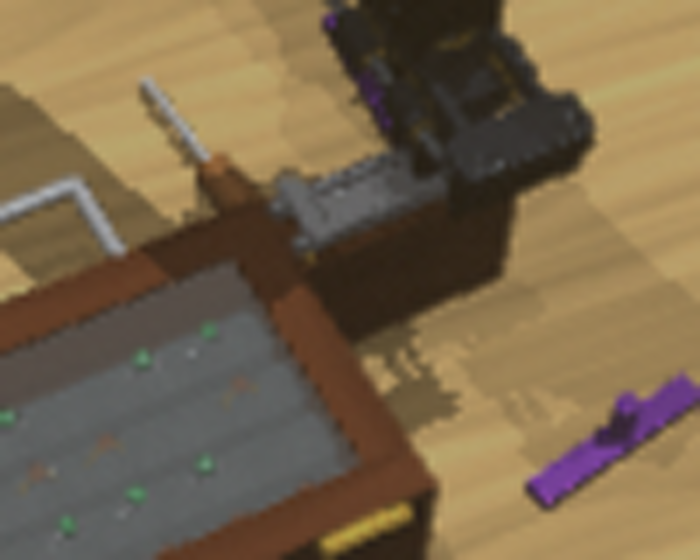

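The bolt is against its stop (4.8 N of reaction) and the nose is clear of the lid. Releasing, lifting and moving over the bow pull.

Call:
carry_out([
  [[0,0,-2.5],[0,0,0]],
  [[0,0,0],[0,0,0]],
  [[0,0,0],[0,0,0]],
  [[0,0,0],[0,0,0]],
  [[0,0,0],[0,0,0]],
  [[0,0,0],[0,0,0]],
  [[0,-15,0],[0,0,0]],
  [[0,-25,0],[0,0,0]],
  [[0,-25,0],[0,0,0]],
  [[0,-20,0],[0,0,0]],
  [[0,0,0],[0,0,0]],
], jaw=0.5)

```text
time_s: 6.65
tool_pos: [0.5221, 0.1542, 0.2099]
tool_rot: [-89.8, -0.4, 4.1]
force: [0.2, 0.6, -0.0]
grip_width: 0.0436
```

Call:
carry_out([
  [[-8,0,-22],[0,0,0]],
  [[-14,0,-34],[0,0,0]],
  [[-14,0,-34],[0,0,0]],
  [[-14,0,-34],[0,0,0]],
  [[-14,0,-34],[0,0,0]],
  [[-13,0,-34],[0,0,0]],
  [[-8,0,-22],[0,0,0]],
  [[0,0,0],[0,0,0]],
  [[0,0,0],[0,0,0]],
  [[0,0,0],[0,0,0]],
])

```text
time_s: 7.65
tool_pos: [0.4501, -0.0651, 0.2052]
tool_rot: [-90.0, 0.0, 4.2]
force: [1.2, 0.9, -0.3]
grip_width: 0.0434
```

Run:
```python
from h import *
p=np.load('case.npy')
o=env.get_obs();print(o['time_s'],o['tool_pos'],o['tool_rot'],o['force'],o['grip_width'],cw([[-.155,0,.09]],p), toT(cw([[-.155,0,.071]],p)[0]-o['tool_pos']))
im=env.read_camera('top');save('g.png',im,(220,140,420,280),4)
im=env.read_camera('wrist').copy()
for P in ([[-.1,.05,.09],[-.155,.05,.09],[-.155,-.05,.09],[-.1,-.05,.09]],[[-.07,.215,.106],[-.07,.215,.138]]):
    cv2.polylines(im,[np.round(proj('wrist',cw(P,p),o)).astype(int).reshape(-1,1,2)],False,(0,255,0),1)
save('g2.png',im)
```

```text
7.65 [ 0.45009181 -0.06509294  0.20517543] [-8.99801817e+01  3.49346376e-02  4.15403626e+00] [ 1.1556172   0.90690562 -0.33334435] 0.04343001511861908 [[ 0.45036515 -0.06553561  0.09      ]] [  0.3 134.2  -0.5]
```

View pics/g.png

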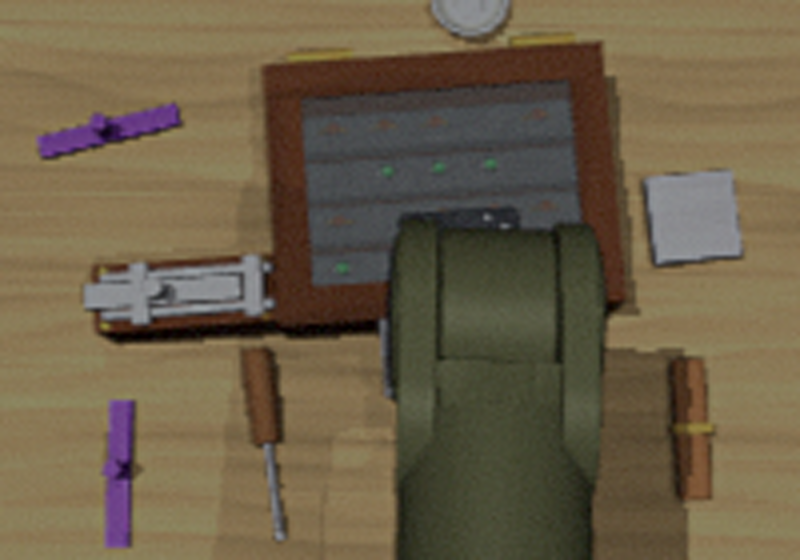

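View pics/g2.png

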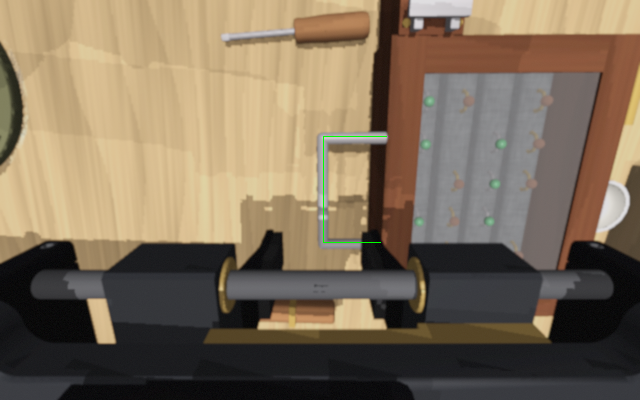

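The bolt now sits at the stop, with its nose behind the strap in the top view, and the bow matches the model in the wrist view with its bar at x≈322. Descending to it.

Call:
carry_out([
  [[0,20,0],[0,0,0]],
  [[0,25,0],[0,0,0]],
  [[0,25,0],[0,0,0]],
  [[0,25,0],[0,0,0]],
  [[0,24,0],[0,0,0]],
  [[0,14,0],[0,0,0]],
  [[0,0,0],[0,0,0]],
  [[0,0,0],[0,0,0]],
])

```text
time_s: 8.55
tool_pos: [0.4505, -0.0656, 0.0727]
tool_rot: [-90.0, 0.0, 4.1]
force: [0.1, -0.0, 1.1]
grip_width: 0.0434
```

Call:
carry_out([
  [[0,0,0],[0,0,0]],
  [[0,0,0],[0,0,0]],
  [[0,0,0],[0,0,0]],
  [[0,0,0],[0,0,0]],
  [[0,0,0],[0,0,0]],
  [[0,0,0],[0,0,0]],
], jaw=0, squeeze=20)

```text
time_s: 9.15
tool_pos: [0.451, -0.0659, 0.0728]
tool_rot: [-90.0, -0.1, 4.1]
force: [1.5, -0.3, -0.6]
grip_width: 0.0092
```

Call:
carry_out([
  [[0.1,-6.5,0],[0,0,0]],
  [[0.3,-7,0],[0,0,0]],
  [[1,-13.3,0],[0,0,0]],
  [[1.7,-13.2,0],[0,0,0]],
  [[2.5,-13,0],[0,0,0]],
  [[3.1,-13,0],[0,0,0]],
  [[3.8,-12.8,0],[0,0,0]],
  [[0,0,0],[0,0,0]],
  [[0,0,0],[0,0,0]],
])

```text
time_s: 10.05
tool_pos: [0.4638, -0.0649, 0.1517]
tool_rot: [-90.0, -0.2, 4.1]
force: [6.9, 1.1, -5.3]
grip_width: 0.0091
```

Run:
```python
from h import *
o=env.get_obs();print(o['time_s'],o['tool_pos'],o['tool_rot'],o['force'],o['grip_width'])
im=env.read_camera('scene');save('h.png',im,(230,110,420,270),4)
```

```text
10.05 [ 0.46384415 -0.06494458  0.15172435] [-90.00126814  -0.17077016   4.09553   ] [ 6.92825764  1.07314248 -5.26712369] 0.00913119882944931
```

View pics/h.png

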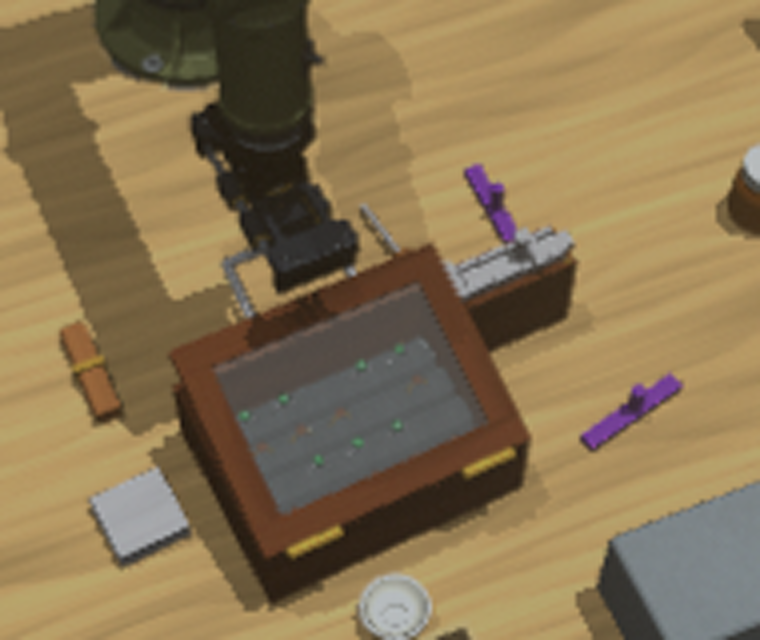

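The lid is following, and the bolt stays back. Continuing the arc.

Call:
carry_out([
  [[5,-12.6,0],[0,0,0]],
  [[5.6,-12.3,0],[0,0,0]],
  [[6.2,-12,0],[0,0,0]],
  [[6.6,-11.7,0],[0,0,0]],
  [[7,-11.4,0],[0,0,0]],
  [[7.6,-11,0],[0,0,0]],
  [[8.1,-10.6,0],[0,0,0]],
  [[8.7,-10.2,0],[0,0,0]],
  [[4.5,-5,0],[0,0,0]],
  [[0,0,0],[0,0,0]],
  [[0,0,0],[0,0,0]],
  [[0,0,0],[0,0,0]],
])

```text
time_s: 11.3
tool_pos: [0.5199, -0.0605, 0.2478]
tool_rot: [-89.9, 0.3, 4.1]
force: [-5.7, 2.0, 1.0]
grip_width: 0.0092
```

Run:
```python
from h import *
p=np.load('case.npy')
o=env.get_obs();print(o['time_s'],o['tool_pos'],o['tool_rot'],o['force'],o['grip_width'])
R=Ro.from_euler('xyz',o['tool_rot'],degrees=True).as_matrix()
g=o['tool_pos']-.019*R[:,1]; h=cw([[.1,0,.09]],p)[0]
d=g-h; a=np.array([np.cos(p[2]),np.sin(p[2])]); dx=-(d[:2]@a); print('r',np.hypot(dx,d[2]),'deg',np.degrees(np.arctan2(d[2],dx)))
for n,box in(("scene",(230,90,430,240)),("top",(220,140,420,280))):
    im=env.read_camera(n).copy()
    for th,col in((39,(255,0,0)),(45,(0,255,0)),(51,(0,0,255))):
        c,s=np.cos(np.radians(th)),np.sin(np.radians(th))
        f=lambda r,y,u=.005:[.1-r*c+u*s,y,.09+r*s+u*c]
        cv2.polylines(im,[np.round(proj(n,cw([f(.2,-.13),f(.2,.13)],p))).astype(int).reshape(-1,1,2)],False,col,1)
    save(f'i_{n}.png',im,box,4)
```

```text
11.3 [ 0.51989729 -0.06049044  0.2478374 ] [-89.91672317   0.26950832   4.08208244] [-5.68317352  1.99739111  1.02827164] 0.009167919313385427
r 0.25606435464144556 deg 43.677351738784196
```

View pics/i_scene.png

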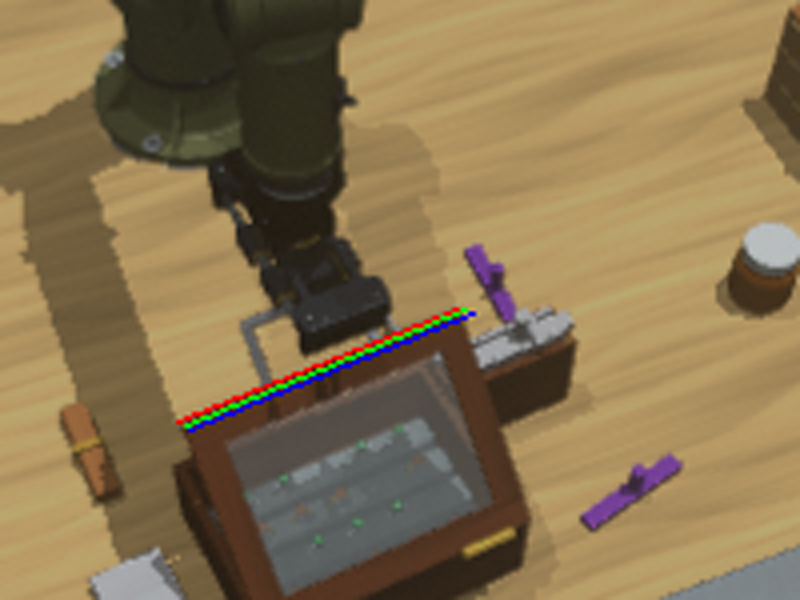

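View pics/i_top.png

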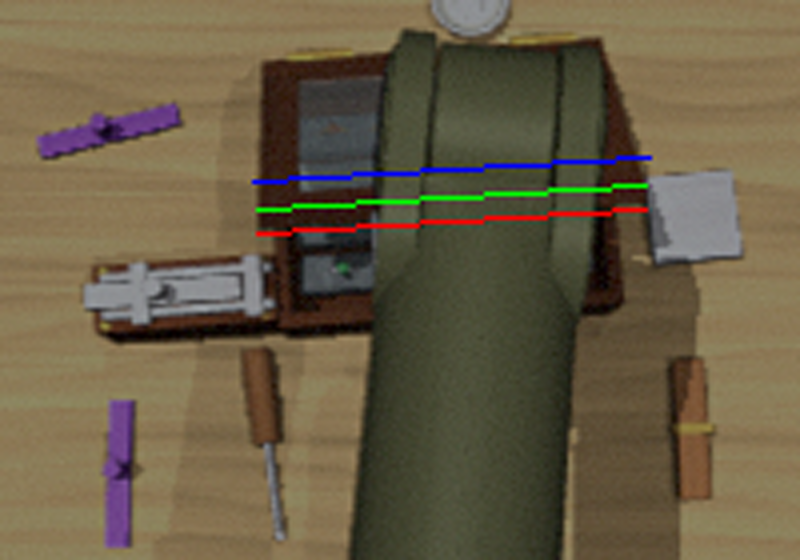

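The kinematics give about 43.7° and the overlay agrees. A small nudge up to centre it, then settle.

Call:
carry_out([
  [[1,-2.5,0],[0,0,0]],
  [[1,-2.5,0],[0,0,0]],
  [[0,0,0],[0,0,0]],
  [[0,0,0],[0,0,0]],
  [[0,0,0],[0,0,0]],
  [[0,0,0],[0,0,0]],
  [[0,0,0],[0,0,0]],
  [[0,0,0],[0,0,0]],
  [[0,0,0],[0,0,0]],
])

```text
time_s: 12.3
tool_pos: [0.5245, -0.0602, 0.2528]
tool_rot: [-90.0, -0.1, 4.1]
force: [4.6, 3.7, -6.8]
grip_width: 0.009
```

Run:
```python
from h import *
p=np.load('case.npy')
for i in range(3):
    im=env.read_camera('top');o=env.get_obs()
    R=Ro.from_euler('xyz',o['tool_rot'],degrees=True).as_matrix()
    g=o['tool_pos']-.019*R[:,1]; h=cw([[.1,0,.09]],p)[0]
    d=g-h; a=np.array([np.cos(p[2]),np.sin(p[2])]); dx=-(d[:2]@a); print(o['time_s'],o['tool_pos'],o['force'],o['grip_width'],'r',np.hypot(dx,d[2]),'deg',np.degrees(np.arctan2(d[2],dx)))
save('j_top.png',im,(220,140,420,280),4)
k=(158,292);q=np.array(k)/4+[220,140]-.375
X=atz('top',[q],.138)[0];c,s=np.cos(p[2]),np.sin(p[2]);e=X[:2]-p[:2];print('knob?',c*e[0]+s*e[1],-s*e[0]+c*e[1])
```

```text
12.35 [ 0.52446869 -0.06013723  0.25280606] [ 4.07402355  3.55344193 -6.7148509 ] 0.009646934750696765 r 0.2563463375458239 deg 45.171520201935714
12.4 [ 0.52444931 -0.06016396  0.25277813] [ 4.79512914  3.37567694 -6.63941714] 0.009135913763606899 r 0.25634109142856665 deg 45.16384544280539
12.45 [ 0.52443351 -0.06016282  0.25280698] [ 4.35275831  3.22901031 -6.77334231] 0.009060885456168902 r 0.2563726726680863 deg 45.16589108187809
knob? -0.07472940533548329 0.21048922362671066
```

View pics/j_top.png

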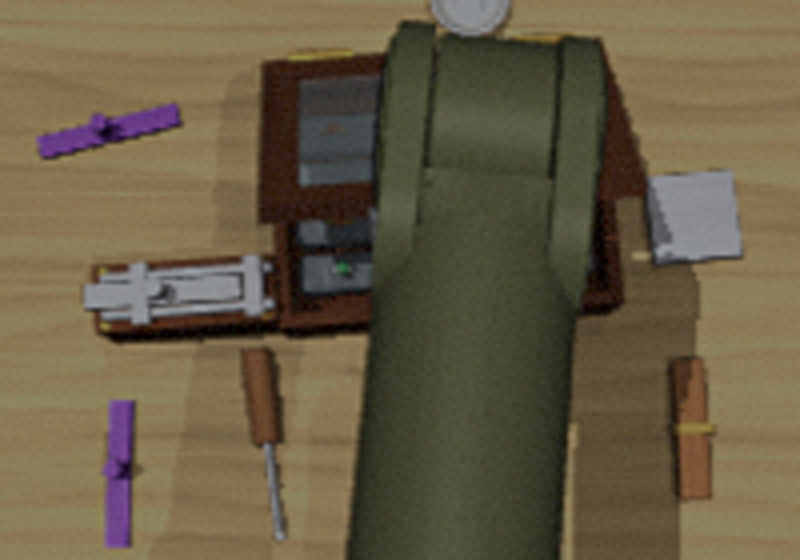

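The lid is steady at about 45.2° and gripped, the bolt is back, and the bystanders haven't moved. Handing in.

```bash
python3 -c "
from cell import env
print(env.sign_off());o=env.get_obs();print(o['time_s'],o['tool_pos'],o['force'],o['grip_width'])"
```

```text
the job is handed in; nothing more can be done
None
the job is handed in; nothing more can be done
```

The case is open and handed in at about 12.5 s: the bolt is fully back and the gripper is holding the lid at 45 degrees. `sign_off` gives no verdict, so I can't confirm how it was judged.

**Bolt:** I pinched the steel bolt's knob in the guide, leaving the two purple look-alikes alone. I slid it about 48 mm until it pushed back with 4.8 N, then released it. The arm's travel puts the knob at about y = 215 mm in the case's frame. A rough reading from the last top picture gave 210 mm; that disagrees by 5 mm, but both are beyond the 203 mm limit.

**Lid:** I gripped the bow pull at 20 N (fingers 9 mm apart on the bar) and lifted it along its arc. The last three arm readings gave 45.2 degrees and still. The picture overlay agreed to within a few degrees.

**Bench:** In the last top picture the bolt was clear of the lid. The bench block, ring clamp, graver and dish looked unmoved. The hammer, jar and tin were outside that last crop, and the arm went nowhere near the hammer.

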